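# Lock the loaded cup holder, free the empty one

## Robot

A 6-joint arm with a two-finger parallel gripper is mounted at the origin on a cart in front of the work surface, level with it; the furniture and walls round the work are solid. World frame = base frame: x ahead of the robot, y to its left, z up, the work surface at z = 0. Lengths are in m, angles in rad, forces in N, time in s.
With the tool pointing down it reaches from about 0.375 to 0.825 m from the base axis. Payload 5.5 kg.
Tool frame: the origin (TCP) lies at the very end of the fingers, on their centre line; the grasp point (between the pads) lies 19 mm behind it; z points along the fingers, y is the line along which they close (so a half turn about z gives the same grasp; the last joint's range is limited). The gripper opens to 85 mm and grips with 20 to 120 N. Pads are 22 mm wide; open, the fingers measure 114 mm over their backs; the gripper's body (76 mm by 85 mm) begins 54 mm behind the grasp point. The pads swing forward as they close: fully open they stand 13 mm farther back than shut.
Start: joints at [-1.34, 0.314, -0.047, 1.21, 0, 1.571], TCP at [0.137, -0.584, 0.231] pointing down, gripper open.
Joint ranges: [-2.67, 2.67], [-0.69, 1.73], [-1.03, 1.25], [-2.08, 2.16], [-1.42, 1.45], [-3.14, 3.14]. Speed limits (rad/s): [2.39, 2.39, 3.01, 3.14, 3.14, 3.14].

## Interface

Orientations are given as a unit quaternion [w, x, y, z].
In Python, from rig import arm gives the robot as it stands. The module is installed in compiled form; this text tells all that it offers.
- The arm moves only by the shell command python3 -m crank 'ROWS' [FORCE]. ROWS is JSON, a list of rows, each a list of 7 numbers: the shift along the world's x, y, z in mm, then the turn, a rotation vector about the world's x, y, z in rad, then the finger opening in mm, from 0 to 85.4. In form: [[tx, ty, tz, rx, ry, rz, jaw], ...]. A call has 1 to 12 rows; each row is the pose to reach, as a shift and turn from the pose commanded when the call began; what a row does not reach only later rows make up. A row lasts 1/12 s, in which the tool goes at most 41.7 mm and 7.16 degrees, less where a joint would pass 70% of its speed; a pose out of reach is approached as far as the arm can. A call with a gripper value outside its range is refused whole. The fingers move at their own pace and stop on an object; FORCE is the grip in N (left out, the last holds). Time passes only in rows, so rows that repeat a pose let the fingers close. It gives the time, the measured TCP pose, the force, the opening and the grip force at its end, in the units of the state.
- arm.read_state(): the state, without advancing time (a new reading comes with each control period).
- arm.get_image(name): name is "scene" or "top" or "wrist"; returns (picture, depth): 480x640x3 uint8, blue, green, red; 480x640 float32, m along the optical axis (not along the pixel's ray), 0 where there is no reading.
- arm.camera_info(name): a dict with "intrinsics" (3x3 intrinsics, pixels), "world_from_camera" (4x4, takes a point from camera to world coordinates). Camera axes: x right, y up, looking along -z (the intrinsics and any distortion apply to the point x, -y, -z); pixel columns grow to the right and rows downward; lengths in m; the calibration is good to about 2 mm. A picture is of the moment at which its call begins: read the wrist's pose just before it. camera_info takes no time and is no camera call; for the wrist camera it gives the pose at the moment of the call.
- arm.sign_off(): hands the job in; it is judged then, once.
The state is a dict: "t": time; "joint_positions": joint angles; "dq": joint speeds; "joint_torque": joint torques, N m; "tcp_pos": TCP position; "ee_rot": TCP orientation; "contact_force": force on the tool from outside, world axes, zero at the start; "moment": the same for the moment, N m; "gripper_width": finger opening in m; "grip_force": force on a finger pad.
Only numpy, scipy, OpenCV 4.12 (cv2) and the standard library are available. Lean on these libraries where they do the work, as an engineer would, in place of code of your own. Each camera call takes 0.05 s, during which the arm holds its last target. There are 200 camera calls.

## Task

Three suction-foot holders stand on the worktop, each with a hinged lever that clamps it to the surface when down. First push the lever of the holder with the specimen cup fully down to lock it, then flick the lever of the empty holder fully up to release it. Leave the lever of the holder with the tall vial up as it is, and leave the specimen cup standing in its holder.

Things in the scene. Friction and masses are not known exactly. Their poses are not given: they have to be found in the camera images.
- cup_lever_paddle (a point): Centre of the black end paddle (40 long, 24 wide, 12 mm thick) of the lever on the holder with the specimen cup. Site x: along the lever to its hinge, y: across it, parallel to the level hinge axis, z: out of the paddle's upper face; yaw = holder's yaw (0: lever points to the robot), pitch = lever angle. The hinge is 60 mm along point +x, 40 mm above the worktop; the lever ends 20 mm beyond.
- cup_lever (a joint): Angle of that lever (steel, 14 mm wide, 7 thick), rad: 0 fully down on its stop (locked; level, paddle centre 40 mm above the worktop, 34 mm free below it), 0.6 fully up on its stop (released). Starts at 0.5 to 0.6. Stiff hinge without a spring: stays where it is left, moves at about 2 N on the paddle.
- empty_lever_paddle (a point): The same point and axes on the lever of the empty holder. All three holders are alike and fixed: black rubber foot 84 mm across, grey housing, white open cup 68 mm across (62 inside), rim 60 mm and inner floor 34 mm above the worktop, its axis 40 mm beyond the hinge from the paddle.
- empty_lever (a joint): Angle of the empty holder's lever, same meaning and stiffness. Starts down, at 0 to 0.08. At least 25 mm is free on either side of the paddle: it can be pinched across its 24 mm from above and carried up round the hinge, turning between the fingers, or lifted from below.
- vial_lever (a joint): Angle of the lever on the third holder, the one with a tall vial (42 mm across, cap 138 mm above the worktop) in it; same meaning. Starts up, at 0.5 to 0.6, and is to stay up.
- specimen_cup_center (a point): Centre, half-way up, of the lidded specimen cup (62 mm across the lid, 72 mm tall, about 30 g) that stands loose and upright in its holder, lid top 106 mm above the worktop; z axis up. A second such cup stands on the worktop itself and is only a bystander.
Mind the look-alikes: they are no part of the job. What is shaped like the part that bears specimen_cup_center but green or pink is not meant.

How it is judged:
On the way, in this order (a step that is already met when the one before it is completed fails the run):
1. the lever of the holder with the specimen cup is fully down, while the empty holder's lever is still down (value of joint cup_lever below 0.17 rad and value of joint empty_lever below 0.3 rad), for 0.2 s.
2. the empty holder's lever is up (value of joint empty_lever above 0.42 rad), for 0.2 s.
At the end, for the whole second after the job is handed in: Specimen-cup holder's lever within 0.17 rad (10 degrees) of fully down; empty holder's lever up by more than 0.42 rad (24 of its 34 degrees); vial holder's lever still up by more than 0.42 rad; specimen cup in its holder, upright within 10 degrees, within 15 mm of its start (value of joint cup_lever below 0.17 rad and value of joint each of empty_lever, vial_lever above 0.42 rad and angle between specimen_cup_center's own z axis and vertical below 0.17 rad and distance of specimen_cup_center from where it was at the start of the episode below 0.015 m); the robot touches nothing.
It fails at once if the lever of the holder with the tall vial is pushed down (value of joint vial_lever below 0.3 rad).
It also fails if it takes over 43 s, if anything falls off the work surface, if the arm or the gripper's body presses on something with over 40 N, if the wrist force passes 120 N, or if a joint passes its speed limit or range.

## Working session

There is one attempt and no reset: what is moved stays moved. The work goes in short steps, Python scripts to look and compute and a shell command to move; the robot and the scene stay as the last step left them, time stands still between calls to the robot, and variables do not carry over. Pictures are saved under pics/ and viewed, at most 10 in all, crops included, and the job is handed in when it is done.

```bash
mkdir -p pics; cat > h.py <<'E'
import numpy as np,cv2
from rig import arm
def grab(n,f):
    ci=arm.camera_info(n);im,d=arm.get_image(n);cv2.imwrite(f'pics/{f}.png',im);np.savez(f'{f}.npz',d=d,K=ci['intrinsics'],T=ci['world_from_camera'],im=im)
def pts(f):
    z=np.load(f'{f}.npz');d=z['d'];K=z['K'];v,u=np.mgrid[0:480,0:640]
    P=np.stack([(u-K[0,2])/K[0,0]*d,-(v-K[1,2])/K[1,1]*d,-d],-1)
    return P@z['T'][:3,:3].T+z['T'][:3,3],d,z['im']
E
python3 - <<'E'
from h import *
for n in('scene','top'):
    grab(n,n+'0');c=arm.camera_info(n);print(c)
print(arm.read_state())
E
```

```text
{'intrinsics': array([[542.56109419,   0.        , 320.50346297],
       [  0.        , 542.56109419, 231.85847789],
       [  0.        ,   0.        ,   1.        ]]), 'world_from_camera': array([[-0.77924293,  0.3674515 , -0.50770055, -0.06644637],
       [-0.62631543, -0.48575367,  0.60973139,  0.64613385],
       [-0.02257069,  0.79310956,  0.60866066,  0.7068235 ],
       [ 0.        ,  0.        ,  0.        ,  1.        ]])}
{'intrinsics': array([[494.30229913,   0.        , 317.33843144],
       [  0.        , 494.30229913, 227.98797058],
       [  0.        ,   0.        ,   1.        ]]), 'world_from_camera': array([[ 0.02530373,  0.99695788, -0.07372052,  0.3843935 ],
       [-0.99913854,  0.02764756,  0.03094828,  0.01615285],
       [ 0.03289233,  0.0728739 ,  0.99679862,  1.1843484 ],
       [ 0.        ,  0.        ,  0.        ,  1.        ]])}
{'t': 0.1, 'joint_positions': array([-1.34004947e+00,  3.14159349e-01, -4.79388399e-02,  1.21020695e+00,
        2.46190128e-05,  1.57081062e+00]), 'dq': array([-0.00115698, -0.001009  ,  0.00065938, -0.00097806,  0.00139147,
       -0.00077702]), 'joint_torque': array([ 5.41608733e-04, -5.40767705e+01,  3.40540445e+01,  1.12254769e-02,
        1.67558487e-04,  1.04844155e-06]), 'tcp_pos': array([ 0.13711585, -0.58360669,  0.23053601]), 'ee_rot': array([-7.50805798e-04,  9.93352406e-01,  1.15110504e-01, -7.46229865e-05]), 'contact_force': array([-0.24276649, -0.38117721,  0.36818675]), 'moment': array([ 0.04195164, -0.01741067, -0.01975556]), 'grip_force': 0.0, 'gripper_width': 0.08542978695653408}
```

View pics/top0.png

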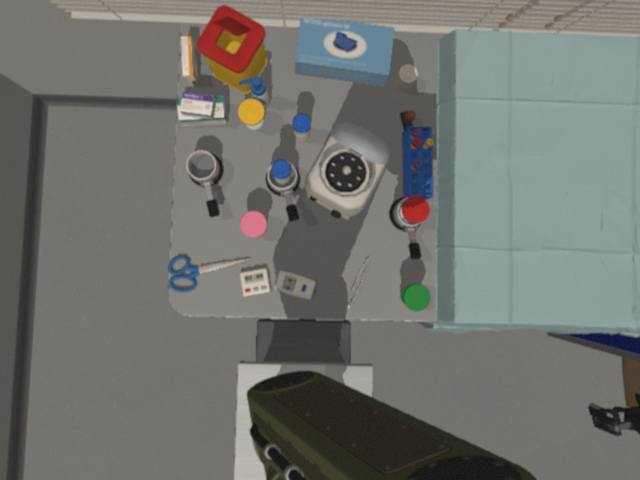

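View pics/scene0.png

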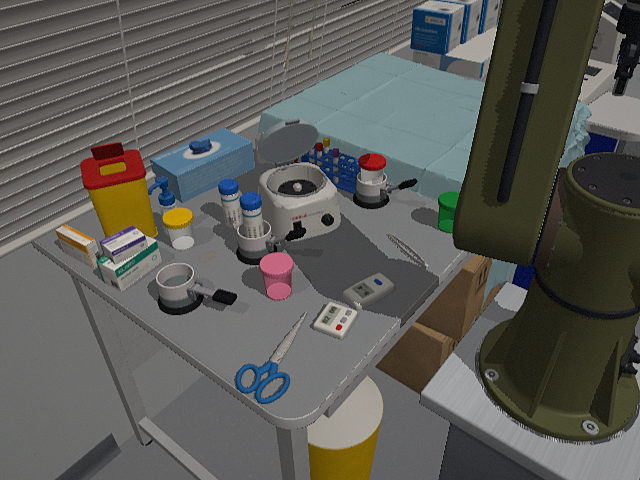

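The top view shows three holders. The red-lidded cup holder is at about (410,212) with its paddle at (415,250), the vial holder at (283,175) with its paddle at (292,212), and the empty holder at (203,168) with its paddle at (212,208). Next I'll measure the paddles in both views.

```bash
python3 - <<'E'
from h import *
def reg(f,box):
    P,d,im=pts(f);x0,y0,x1,y1=box
    m=np.zeros(d.shape,bool);m[y0:y1,x0:x1]=True
    return P,m&(d>0),im
for f,n,b in[('top0','cup',(400,242,430,262)),('top0','empty',(203,198,222,220)),('top0','vial',(283,203,302,223)),('scene0','cup',(393,174,420,194)),('scene0','empty',(208,286,242,308)),('scene0','vial',(284,218,310,242))]:
    P,m,im=reg(f,b);k=m&(im.max(2)<45)&(P[...,2]>.025)
    p=P[k]
    if len(p)<5: print(f,n,len(p));continue
    c=np.median(p,0);q=p-p.mean(0);w,v=np.linalg.eigh(q.T@q/len(q))
    print(f,n,len(p),c.round(4),'z',np.percentile(p[:,2],[5,50,95]).round(3),'ax',v[:,2].round(2),'minmax',p.min(0).round(3),p.max(0).round(3))
# rims & lid
P,d,im=pts('top0');h=cv2.cvtColor(im,cv2.COLOR_BGR2HSV).astype(int)
for n,b in[('red',(385,185,440,235))]:
    P,m,_=reg('top0',b);k=m&((h[...,0]<8)|(h[...,0]>172))&(h[...,1]>150)&(P[...,2]>.095);print(n,P[k].mean(0),P[k].min(0),P[k].max(0))
for n,b in[('emptyrim',(180,145,225,192)),('cuprim',(385,190,440,235)),('vialrim',(262,155,303,200))]:
    P,m,_=reg('top0',b);k=m&(abs(P[...,2]-.059)<.006)&(h[...,1]<60);p=P[k][:,:2].astype(np.float32)
    print(n,len(p),cv2.minEnclosingCircle(p),p.mean(0))
E
```

```text
top0 cup 122 [ 0.4214 -0.2379  0.0803] z [0.07  0.08  0.089] ax [-0.86 -0.01  0.51] minmax [ 0.407 -0.247  0.067] [ 0.439 -0.228  0.093]
top0 empty 124 [0.5083 0.2224 0.0472] z [0.043 0.047 0.051] ax [-0.98 -0.21  0.01] minmax [0.492 0.21  0.041] [0.527 0.234 0.053]
top0 vial 121 [0.5004 0.0394 0.0786] z [0.07  0.079 0.085] ax [-0.85 -0.29  0.44] minmax [0.484 0.028 0.066] [0.518 0.052 0.088]
scene0 cup 114 [ 0.416  -0.2285  0.0767] z [0.064 0.077 0.086] ax [-0.83 -0.22  0.52] minmax [ 0.402 -0.248  0.059] [ 0.439 -0.222  0.088]
scene0 empty 254 [0.5033 0.2303 0.0458] z [0.038 0.046 0.048] ax [-0.93 -0.36 -0.02] minmax [0.485 0.213 0.035] [0.525 0.243 0.052]
scene0 vial 220 [0.4992 0.0443 0.073 ] z [0.044 0.073 0.083] ax [-0.61  0.69  0.39] minmax [ 0.479 -0.012  0.041] [0.544 0.058 0.085]
red [ 0.51175725 -0.23329452  0.10481115] [ 0.48336032 -0.2616595   0.09695672] [ 0.53959881 -0.20523588  0.11120289]
emptyrim 152 ((0.6038264632225037, 0.24782255291938782), 0.03783682361245155) [0.60689354 0.25213248]
cuprim 91 ((0.508829653263092, -0.25565454363822937), 0.05521830916404724) [ 0.50444573 -0.21789432]
vialrim 129 ((0.5756940245628357, 0.062112145125865936), 0.04685710743069649) [0.5779143  0.06110368]
```

```bash
python3 - <<'E'
from h import *
P,d,im=pts('top0')
m=(d>0)&(P[...,1]<-.3)&(P[...,1]>-.65)&(P[...,0]>.1)&(P[...,0]<.75)
print(np.percentile(P[m][:,2],[1,50,99,100]))
E
python3 -m crank '[[277,347,-70,0,0,0,0],[277,347,-70,0,0,0,0],[277,347,-70,0,0,0,0],[277,347,-70,0,0,0,0],[277,347,-70,0,0,0,0],[277,347,-70,0,0,0,0],[277,347,-70,0,0,0,0],[277,347,-70,0,0,0,0],[277,347,-70,0,0,0,0],[277,347,-70,0,0,0,0],[277,347,-70,0,0,0,0],[277,347,-70,0,0,0,0]]'
python3 - <<'E'
from h import *
grab('wrist','w1');grab('top','top1')
print(arm.read_state()['tcp_pos'],arm.read_state()['gripper_width'])
E
```

```text
[-0.81214743  0.05994628  0.34148203  0.3706614 ]
t: 1.1
tcp_pos: [0.4165, -0.2325, 0.1601]
ee_rot: [-0.001, 0.993, 0.118, 0.0]
contact_force: [-0.2, -1.1, 0.4]
gripper_width: -0.0001
grip_force: 0.0
[ 0.41440248 -0.2358867   0.16077833] 0.0002529797556481702
```

View pics/w1.png

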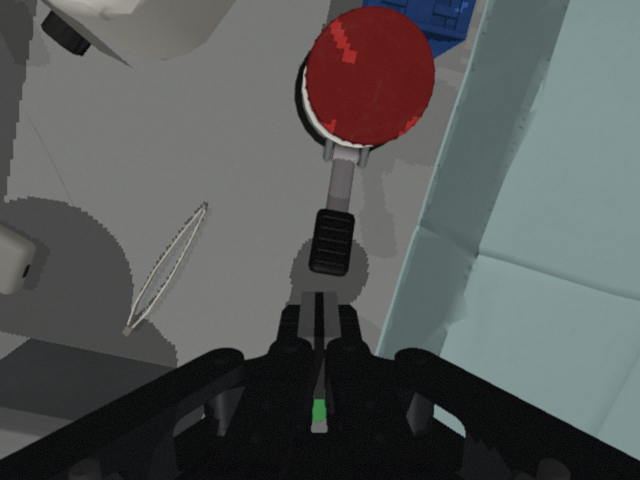

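The wrist view shows the paddle at (332,242), the red lid at (370,75) and the shut fingertips at about (320,300). The drape stands on the right. I'll refine the paddle position from this view.

```bash
python3 - <<'E'
from h import *
P,d,im=pts('w1');m=np.zeros(d.shape,bool);m[203:282,303:362]=True
k=m&(d>0)&(im.max(2)<50)&(P[...,2]>.05);p=P[k];q=p-p.mean(0);print(len(p),p.mean(0),p.min(0),p.max(0),np.linalg.eigh(q.T@q)[1][:,2])
h=cv2.cvtColor(im,cv2.COLOR_BGR2HSV);k=(h[...,1]>150)&((h[...,0]<8)|(h[...,0]>172))&(P[...,2]>.1)&(d>0);print('lid',P[k].mean(0),P[k].min(0),P[k].max(0))
E
```

```text
2454 [ 0.42101541 -0.23863321  0.07823135] [ 0.40160362 -0.25149361  0.0654748 ] [ 0.43830511 -0.22664891  0.0877594 ] [-0.86167157 -0.03863318  0.50599365]
lid [ 0.51110022 -0.23359267  0.10447357] [ 0.41524193 -0.26699961  0.10085837] [ 0.54009828 -0.2032092   0.25473849]
```

```bash
python3 -m crank '[[-2,-2,-35,0,0,0,0],[-2,-2,-70,0,0,0,0],[-2,-2,-80,0,0,0,0],[-2,-2,-88,0,0,0,0],[-2,-2,-95,0,0,0,0],[-2,-2,-101,0,0,0,0],[-2,-2,-106,0,0,0,0],[-2,-2,-110,0,0,0,0],[-2,-2,-112,0,0,0,0],[-2,-2,-112,0,0,0,0],[-2,-2,-112,0,0,0,0]]'
```

```text
t: 2.12
tcp_pos: [0.4126, -0.2391, 0.0495]
ee_rot: [-0.0, 0.993, 0.115, 0.0]
contact_force: [0.0, -0.4, -0.3]
gripper_width: 0.0001
grip_force: 0.0
```

```bash
python3 -m crank '[[0,0,-2,0,0,0,0],[0,0,-4,0,0,0,0],[0,0,-4,0,0,0,0],[0,0,-4,0,0,0,0]]'
python3 -m crank '[[0,0,30,0,0,0,0],[0,0,70,0,0,0,0],[0,0,105,0,0,0,0],[0,0,130,0,0,0,0],[0,0,130,0,0,0,0]]'
python3 - <<'E'
from h import *
grab('wrist','w2')
P,d,im=pts('w2');m=np.zeros(d.shape,bool);m[180:282,290:370]=True
k=m&(d>0)&(im.max(2)<50)&(P[...,2]>.03)&(P[...,2]<.1);p=P[k];q=p-p.mean(0);print(len(p),p.mean(0),p.min(0),p.max(0),np.linalg.eigh(q.T@q)[1][:,2])
h=cv2.cvtColor(im,cv2.COLOR_BGR2HSV);k=(h[...,1]>150)&((h[...,0]<8)|(h[...,0]>172))&(P[...,2]>.1)&(d>0);print('lid',P[k].mean(0))
E
```

```text
t: 2.45
tcp_pos: [0.4124, -0.2392, 0.0458]
ee_rot: [0.0, 0.993, 0.115, 0.0]
contact_force: [-1.8, 1.4, 7.2]
gripper_width: 0.0001
grip_force: 3.3
t: 2.87
tcp_pos: [0.4155, -0.2408, 0.1807]
ee_rot: [0.003, 0.993, 0.115, 0.004]
contact_force: [1.5, -0.1, 0.9]
gripper_width: -0.0004
grip_force: 0.0
1600 [ 0.41138973 -0.23945173  0.04582869] [ 0.39047402 -0.25232212  0.03930111] [ 0.43082415 -0.22726198  0.0495514 ] [-9.99158688e-01 -4.10095279e-02  3.66292585e-04]
lid [ 0.51099715 -0.23364277  0.10442881]
```

View pics/w2.png

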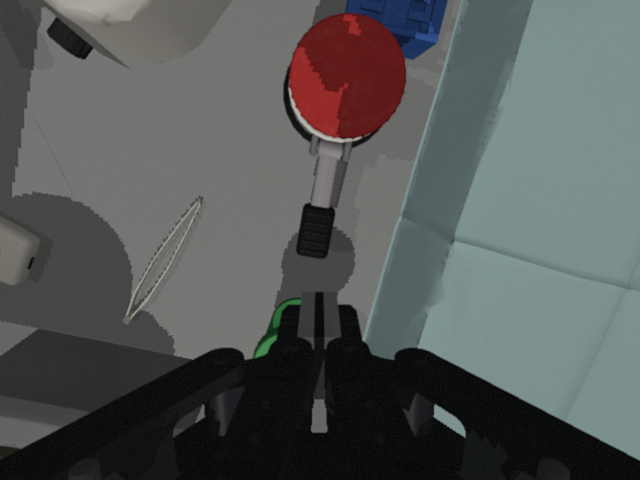

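The cup lever is level and the cup has not moved. Next I move to the empty holder.

```bash
python3 -m crank '[[0,41,15,0,0,0,50],[0,82,25,0,0,0,50],[0,123,25,0,0,0,50],[0,164,25,0,0,0,50],[5,205,25,0,0,0,50],[15,244,25,0,0,0,50],[25,283,25,0,0,0,50],[38,322,25,0,0,0,50],[52,360,25,0,0,0,50],[67,398,15,0,0,0,50],[80,432,0,0,0,0,50],[87,465,-15,0,0,0,50]]'
python3 -m crank '[[0,0,0,0,0,0,50],[0,0,0,0,0,0,50],[0,0,0,0,0,0,50]]'
python3 - <<'E'
from h import *
grab('wrist','w3');print(arm.read_state()['tcp_pos'],arm.read_state()['ee_rot'])
E
```

```text
t: 3.92
tcp_pos: [0.5074, 0.1571, 0.1682]
ee_rot: [-0.015, 0.99, 0.141, -0.003]
contact_force: [0.1, 0.3, 0.2]
gripper_width: 0.0499
grip_force: 0.0
t: 4.17
tcp_pos: [0.506, 0.1547, 0.1695]
ee_rot: [-0.014, 0.99, 0.139, -0.003]
contact_force: [-0.9, 0.2, -0.2]
gripper_width: 0.05
grip_force: 0.0
[0.50626916 0.1547146  0.17005407] [-0.0141913   0.99014649  0.13928484 -0.00287474]
```

View pics/w3.png

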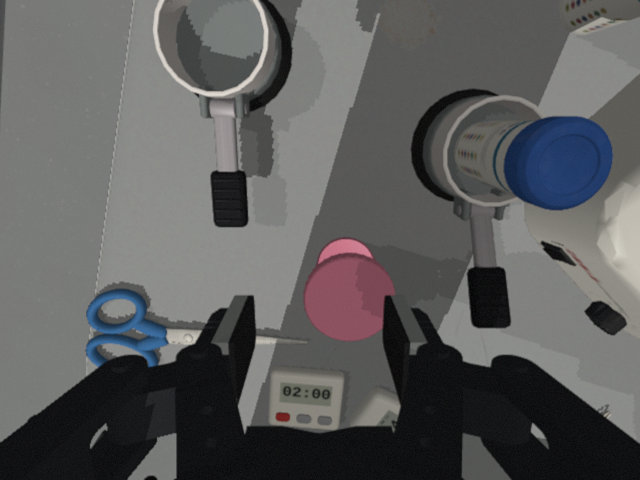

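The wrist view shows the empty holder's paddle at (229,198). The vial paddle is at (488,297) and the pink decoy lies below the gripper. The arm stopped about 70 mm short, so I'll work out the remaining shift.

```bash
python3 - <<'E'
from h import *
from scipy.spatial.transform import Rotation as R
P,d,im=pts('w3');m=np.zeros(d.shape,bool);m[165:230,205:252]=True
k=m&(d>0)&(im.max(2)<50)&(P[...,2]>.03)&(P[...,2]<.1);p=P[k];q=p-p.mean(0);a=np.linalg.eigh(q.T@q)[1][:,2];print(len(p),p.mean(0),p.min(0),p.max(0),a)
m[:]=False;m[262:332,462:515]=True;k=m&(d>0)&(im.max(2)<50)&(P[...,2]>.05);print('vial',P[k].mean(0),P[k].max(0))
a=a*np.sign(a[0]);yaw=np.arctan2(a[1],a[0])
s=arm.read_state();q=s['ee_rot'];Rc=R.from_quat([*q[1:],q[0]])
Rt=R.from_matrix(np.array([[np.cos(yaw),np.sin(yaw),0],[np.sin(yaw),-np.cos(yaw),0],[0,0,-1]]))
print('yaw',yaw,'rotvec',(Rt*Rc.inv()).as_rotvec(),'shift',p.mean(0)-s['tcp_pos'])
E
```

```text
1861 [0.50804315 0.22316219 0.04626625] [0.48656387 0.20863327 0.03861559] [0.52818564 0.23900318 0.04913493] [-0.96373968 -0.26668032  0.0093508 ]
vial [0.49987701 0.04260098 0.07574846] [0.51856886 0.05619512 0.08575248]
yaw 0.26995905590734864 rotvec [-0.02735179 -0.00951699 -0.00954814] shift [ 0.00177399  0.06844759 -0.12378782]
```

```bash
python3 -m crank '[[2,35,-20,-0.027,-0.01,-0.01,42],[2,68,-40,-0.027,-0.01,-0.01,42],[2,68,-60,-0.027,-0.01,-0.01,42],[2,68,-70,-0.027,-0.01,-0.01,42],[2,68,-70,-0.027,-0.01,-0.01,42],[2,68,-70,-0.027,-0.01,-0.01,42]]'
python3 - <<'E'
from h import *
grab('wrist','w4')
P,d,im=pts('w4');s=arm.read_state();print(s['tcp_pos'],s['ee_rot'])
E
```

```text
t: 4.72
tcp_pos: [0.52, 0.1877, 0.1002]
ee_rot: [-0.016, 0.986, 0.163, -0.003]
contact_force: [-0.2, 0.1, -0.2]
gripper_width: 0.042
grip_force: 0.0
[0.52086607 0.1878195  0.10109295] [-0.01626674  0.98649421  0.16297193 -0.00217177]
```

View pics/w4.png

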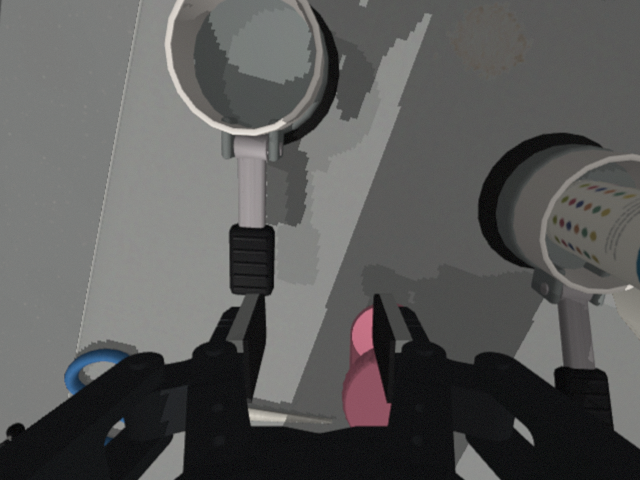

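The view shows the paddle at (251,260) and the fingers offset right of it. The last joint seems to have hit its range limit, so I'll back off upward and make a half turn the other way.

```bash
python3 -c "
from rig import arm;print(arm.read_state()['joint_positions'].round(3))"
python3 -m crank '[[0,0,35,0,0,0.12,42],[0,0,75,0,0,0.24,42],[-13,20,80,0,0,0.36,42],[-13,36,80,0,0,0.48,42],[-13,36,80,0,0,0.6,42],[-13,36,80,0,0,0.72,42],[-13,36,80,0,0,0.84,42],[-13,36,80,0,0,0.96,42],[-13,36,80,0,0,1.08,42],[-13,36,80,0,0,1.2,42],[-13,36,80,0,0,1.32,42],[-13,36,80,0,0,1.44,42]]'
python3 -m crank '[[0,0,0,0,0,0.12,42],[0,0,0,0,0,0.24,42],[0,0,0,0,0,0.36,42],[0,0,0,0,0,0.48,42],[0,0,0,0,0,0.6,42],[0,0,0,0,0,0.72,42],[0,0,0,0,0,0.84,42],[0,0,0,0,0,0.96,42],[0,0,0,0,0,1.08,42],[0,0,0,0,0,1.2,42],[0,0,0,0,0,1.32,42],[0,0,0,0,0,1.44,42]]'
cat > corr.py <<'E'
from h import *
from scipy.spatial.transform import Rotation as R
s=arm.read_state();q=s['ee_rot'];Rc=R.from_quat([*q[1:],q[0]]);yaw=.26+np.pi
Rt=R.from_matrix(np.array([[np.cos(yaw),np.sin(yaw),0],[np.sin(yaw),-np.cos(yaw),0],[0,0,-1]]))
print('rotvec',(Rt*Rc.inv()).as_rotvec(),'shift',np.array([.5080,.2240,.021])-s['tcp_pos'],s['joint_positions'].round(2),s['contact_force'])
E
python3 corr.py
```

```text
[ 0.326  0.314 -0.358  0.898  0.033  3.141]
t: 5.77
tcp_pos: [0.5087, 0.224, 0.1823]
ee_rot: [-0.01, 0.632, 0.775, -0.011]
contact_force: [0.0, 0.8, -0.5]
gripper_width: 0.0417
grip_force: 0.0
t: 6.77
tcp_pos: [0.5086, 0.224, 0.1823]
ee_rot: [0.002, -0.036, 0.999, -0.016]
contact_force: [-0.7, -0.1, -0.1]
gripper_width: 0.0421
grip_force: 0.0
rotvec [0.03140708 0.00716186 0.18839809] shift [-6.44588609e-04 -2.43073106e-05 -1.61257792e-01] [ 0.43  0.26 -0.23  1.09 -0.03  0.36] [-0.652955   -0.11902139 -0.12556856]
```

```bash
python3 -m crank '[[0,0,-30,0.016,0.004,0.1,42],[0,0,-60,0.031,0.007,0.188,42],[0,0,-80,0.031,0.007,0.188,42],[0,0,-80,0.031,0.007,0.188,42],[0,0,-80,0.031,0.007,0.188,42]]'
python3 corr.py
python3 - <<'E'
from h import *
grab('wrist','w5');grab('top','top5');grab('scene','s5')
a=cv2.imread('pics/w5.png');b=cv2.imread('pics/s5.png')[150:390,80:400]
cv2.imwrite('pics/m5.png',np.vstack([cv2.resize(a,(320,240)),b]))
E
```

```text
t: 7.18
tcp_pos: [0.5078, 0.2237, 0.1011]
ee_rot: [-0.001, -0.126, 0.992, -0.001]
contact_force: [0.3, 0.4, 0.9]
gripper_width: 0.042
grip_force: 0.0
rotvec [ 0.00216547 -0.00259289  0.00656617] shift [ 0.00021462  0.00028088 -0.0800508 ] [ 0.42  0.32 -0.35  0.9  -0.    0.16] [0.28409669 0.35889492 0.91523608]
```

View pics/m5.png

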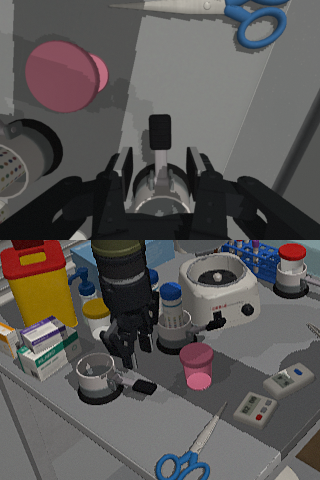

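The paddle is centred between the fingers. I'll descend and pinch.

```bash
python3 -m crank '[[0,0,-25,0,0,0,42],[0,0,-45,0,0,0,42],[0,0,-60,0,0,0,42],[0,0,-72,0,0,0,42],[0,0,-79,0,0,0,42],[0,0,-79,0,0,0,42],[0,0,-79,0,0,0,42]]'
python3 -m crank '[[0,0,0,0,0,0,30],[0,0,0,0,0,0,20],[0,0,0,0,0,0,15],[0,0,0,0,0,0,15],[0,0,0,0,0,0,15],[0,0,0,0,0,0,15]]' 25
```

```text
t: 7.92
tcp_pos: [0.5087, 0.2245, 0.0222]
ee_rot: [-0.001, -0.127, 0.992, -0.001]
contact_force: [-0.1, 0.1, 0.2]
gripper_width: 0.0419
grip_force: 0.0
t: 8.42
tcp_pos: [0.509, 0.2247, 0.0221]
ee_rot: [-0.0, -0.127, 0.992, -0.0]
contact_force: [0.3, -0.1, 5.5]
gripper_width: 0.0232
grip_force: 27.5
```

```bash
python3 -m crank '[[0,0,4,0,0,0,15],[1,0,9,0,0,0,15],[2,0,13,0,0,0,15],[3,1,18,0,0,0,15],[4,1,22,0,0,0,15],[5,1,25,0,0,0,15],[7,2,28,0,0,0,15],[8,2,30,0,0,0,15],[9,2,31,0,0,0,15],[9,2,31,0,0,0,15],[9,2,31,0,0,0,15],[9,2,31,0,0,0,15]]'
```

```text
t: 9.42
tcp_pos: [0.5152, 0.2263, 0.052]
ee_rot: [-0.003, -0.127, 0.992, -0.0]
contact_force: [-4.8, 3.3, -1.9]
gripper_width: 0.0235
grip_force: 26.1
```

```bash
python3 -m crank '[[0,0,0,0,0,0,42],[0,0,0,0,0,0,42],[0,0,0,0,0,0,42],[0,0,0,0,0,0,42],[0,0,25,0,0,0,42],[0,0,60,0,0,0,42],[-10,0,95,0,0,0,42],[-20,0,125,0,0,0,42],[-40,0,140,0,0,0,42],[-80,0,140,0,0,0,42],[-80,0,140,0,0,0,42]]'
python3 - <<'E'
from h import *
grab('wrist','w6');grab('scene','s6');grab('top','t6')
cv2.imwrite('pics/m6.png',np.vstack([cv2.imread('pics/t6.png')[110:300,160:480],cv2.imread('pics/s6.png')[140:360,100:420]]))
for f,n,b in[('top0','vial',(283,203,302,223)),('t6','vial',(283,203,302,223)),('t6','cup',(400,242,430,262)),('t6','empty',(203,196,222,220)),('s6','cup',(393,174,420,200)),('s6','empty',(200,265,250,308))]:
    P,d,im=pts(f);m=np.zeros(d.shape,bool);m[b[1]:b[3],b[0]:b[2]]=True
    p=P[m&(d>0)&(im.max(2)<45)&(P[...,2]>.025)&(P[...,2]<.12)]
    if len(p)>5:q=p-p.mean(0);print(f,n,len(p),p.mean(0).round(4),np.linalg.eigh(q.T@q)[1][:,2].round(2))
P,d,im=pts('t6');h=cv2.cvtColor(im,cv2.COLOR_BGR2HSV)
m=np.zeros(d.shape,bool);m[185:235,385:440]=True;k=m&((h[...,0]<8)|(h[...,0]>172))&(h[...,1]>150)&(P[...,2]>.095);print('red',P[k].mean(0))
E
```

```text
t: 10.33
tcp_pos: [0.4314, 0.2249, 0.1927]
ee_rot: [-0.003, -0.127, 0.992, -0.001]
contact_force: [-0.6, -0.9, -0.8]
gripper_width: 0.0417
grip_force: 0.0
top0 vial 121 [0.4999 0.0393 0.0784] [-0.85 -0.29  0.44]
t6 vial 124 [0.5    0.0397 0.0783] [-0.86 -0.25  0.44]
t6 cup 112 [ 0.413  -0.2384  0.0463] [-0.99 -0.1  -0.01]
t6 empty 104 [0.5158 0.2246 0.0742] [-0.85 -0.28  0.44]
s6 cup 109 [ 0.4114 -0.2333  0.0443] [-0.95 -0.31  0.06]
s6 empty 210 [0.5089 0.2318 0.0719] [-0.84 -0.33  0.44]
red [ 0.51189473 -0.23182816  0.11050541]
```

View pics/m6.png

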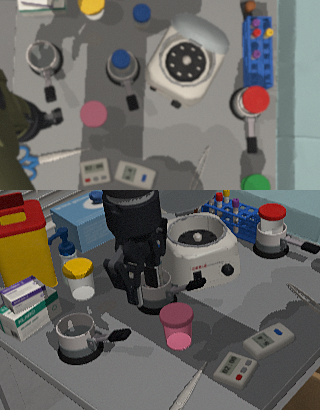

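The composite shows the empty lever up, the cup lever level and the vial lever still up. I'll check the empty lever's margin from the wrist view.

```bash
python3 - <<'E'
from h import *
P,d,im=pts('w6')
k=(d>0)&(im.max(2)<50)&(P[...,2]>.045)&(P[...,2]<.1)&(abs(P[...,0]-.515)<.035)&(abs(P[...,1]-.225)<.03)
p=P[k];print(len(p))
for f in('w6','t6','s6'):
    P,d,im=pts(f);k=(d>0)&(im.max(2)<50)&(P[...,2]>.045)&(P[...,2]<.1)&(abs(P[...,0]-.515)<.03)&(abs(P[...,1]-.227)<.02);p=P[k]
    if len(p)<20:continue
    A=np.c_[p@[[.966],[.257],[0]],np.ones(len(p))];z=p[:,2]
    for _ in range(3):
        c=np.linalg.lstsq(A,z,rcond=None)[0];r=abs(A@c-z);g=r<.003;A,z=A[g],z[g]
    print(f,len(z),'angle',np.arctan(c[0]),p.mean(0))
E
```

```text
1162
w6 934 angle -0.3878454832542981 [0.50848605 0.22536047 0.07384502]
t6 91 angle -0.3944920784505553 [0.51466327 0.22442479 0.07444149]
s6 109 angle -0.3286550877176545 [0.5084752  0.23172544 0.07213463]
```

Those fits are noisy, with the angle anywhere from about 0.4 to 0.5. There's plenty of time, so I'll regrip and lift a few mm more for margin.

```bash
python3 -m crank '[[40,0,0,0,0,0,42],[78,0,0,0,0,0,42],[80,0,-35,0,0,0,42],[80,0,-70,0,0,0,42],[80,0,-100,0,0,0,42],[80,0,-125,0,0,0,42],[80,0,-140,0,0,0,42],[80,0,-140,0,0,0,42],[80,0,-140,0,0,0,42]]'
python3 -m crank '[[0,0,0,0,0,0,30],[0,0,0,0,0,0,20],[0,0,0,0,0,0,15],[0,0,0,0,0,0,15],[0,0,0,0,0,0,15],[1,0,2,0,0,0,15],[2,0,4,0,0,0,15],[3,1,5,0,0,0,15],[3,1,6,0,0,0,15],[3,1,6,0,0,0,15],[3,1,6,0,0,0,15]]' 25
python3 -m crank '[[0,0,0,0,0,0,42],[0,0,0,0,0,0,42],[0,0,0,0,0,0,42],[0,0,0,0,0,0,42],[0,0,25,0,0,0,42],[0,0,60,0,0,0,42],[-10,0,95,0,0,0,42],[-20,0,125,0,0,0,42],[-40,0,135,0,0,0,42],[-80,0,135,0,0,0,42],[-80,0,135,0,0,0,42]]'
python3 - <<'E'
from h import *
grab('wrist','w7');grab('scene','s7');grab('top','t7')
for f in('w6','t6','s6','w7','t7','s7'):
    P,d,im=pts(f);k=(d>0)&(im.max(2)<50)&(P[...,2]>.045)&(P[...,2]<.1)&(abs(P[...,0]-.515)<.03)&(abs(P[...,1]-.227)<.02);p=P[k];print(f,len(p),p.mean(0),np.percentile(p[:,2],98))
for f,n,b in[('t7','vial',(283,203,302,223)),('t7','cup',(400,242,430,262)),('t7','empty',(203,196,222,220))]:
    P,d,im=pts(f);m=np.zeros(d.shape,bool);m[b[1]:b[3],b[0]:b[2]]=True
    p=P[m&(d>0)&(im.max(2)<45)&(P[...,2]>.025)&(P[...,2]<.12)];q=p-p.mean(0);print(f,n,len(p),p.mean(0).round(4),np.linalg.eigh(q.T@q)[1][:,2].round(2))
E
```

```text
t: 11.23
tcp_pos: [0.5171, 0.2257, 0.0513]
ee_rot: [-0.002, -0.127, 0.992, -0.001]
contact_force: [0.5, -0.5, 0.9]
gripper_width: 0.0422
grip_force: 0.0
t: 12.15
tcp_pos: [0.5201, 0.2277, 0.0579]
ee_rot: [-0.001, -0.127, 0.992, -0.0]
contact_force: [2.8, 5.3, -8.1]
gripper_width: 0.0233
grip_force: 25.5
t: 13.07
tcp_pos: [0.4337, 0.2257, 0.1933]
ee_rot: [-0.004, -0.127, 0.992, -0.001]
contact_force: [-1.6, -0.5, -0.2]
gripper_width: 0.0419
grip_force: 0.0
w6 1162 [0.50848605 0.22536047 0.07384502] 0.07986958802455979
t6 116 [0.51466327 0.22442479 0.07444149] 0.08189606308630133
s6 213 [0.5084752  0.23172544 0.07213463] 0.08003066855255557
w7 1108 [0.51017645 0.22586886 0.07805984] 0.08455786851417949
t7 114 [0.51682348 0.22497845 0.07843448] 0.0865631545420553
s7 202 [0.50997658 0.23236365 0.07624272] 0.08495467672549356
t7 vial 121 [0.4998 0.0396 0.0781] [-0.85 -0.26  0.46]
t7 cup 114 [ 0.4133 -0.2384  0.0466] [-1.   -0.09 -0.01]
t7 empty 109 [0.5168 0.2249 0.0785] [-0.86 -0.21  0.47]
```

The empty lever now stands at the same height as the vial lever (0.5 or more), the cup lever is flat, and the robot is clear of everything. Handing in.

```bash
python3 -c "
from rig import arm;print(arm.sign_off())"
```

```text
the job is handed in; nothing more can be done
None
```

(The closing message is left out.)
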